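# Draw a glued block tight in a turnbuckle clamp

### The arm

A 6-joint arm with a two-finger parallel gripper is mounted at the origin on a cart in front of the work surface, level with it; the furniture and walls round the work are solid. World frame = base frame: x ahead of the robot, y to its left, z up, the work surface at z = 0. Lengths are in mm, angles in rad, forces in N, time in s.
With the tool pointing down it reaches from about 275 to 875 mm from the base axis. Payload 12.5 kg.
Tool frame: the origin (TCP) lies midway between the tips of the shut fingers; the grasp point (between the pads) lies 19 mm behind it; z points along the fingers, y is the line along which they close (so a half turn about z gives the same grasp; the last joint's range is limited). The gripper opens to 85 mm and grips with 20 to 120 N. Pads are 22 mm wide; open, the fingers measure 114 mm over their backs; the gripper's body (76 mm by 85 mm) begins 54 mm behind the grasp point. The pads swing forward as they close: fully open they stand 13 mm farther back than shut.
Start: joints at [1.145, 0.351, 1.652, -0, 1.139, -0.085], TCP at [183.801, 518.364, 231.29] pointing down, gripper open.
Joint ranges: [-2.75, 2.75], [-0.79, 2.1], [0.01, 2.65], [-1.57, 4.71], [0.07, 3.14], [-2.87, 2.87]. Speed limits (rad/s): [2.22, 2.22, 2.79, 3.14, 3.14, 3.14].

### API

Orientations are given as a unit quaternion [w, x, y, z].
In Python, from plant import sense, camera, close_job gives the robot as it stands.
- The arm moves only by the tool jog_arm, never from a script. Its argument "plan" is a list of rows, each a list of 5 numbers: the shift along the tool's x, y, z each as a share of 0.04 m, from -1 to 1, then the turn about the tool's z as a share of 4 degrees, from -1 to 1, then the opening, from -1 (shut) to 1 (fully open), so that 0 is half open. A call has 1 to 12 rows; each row shifts and turns the commanded pose from where the row before left it, along the tool's axes as they then stand; what a row does not reach is not made up. A row lasts 1/10 s, in which the tool goes at most 50 mm and 8.59 degrees, less where a joint would pass 70% of its speed; a pose out of reach is approached as far as the arm can. A call with a number of a shift or a turn outside -1 to 1 is refused whole. A call with a gripper value outside its range is refused whole. The fingers move at their own pace and stop on an object; "force" is the grip in N (left out, the last holds). Time passes only in rows, so rows that do not move let the fingers close. It gives the time, the measured TCP pose, the force, the opening and the grip force at its end, in the units of the state.
- sense(): the state, without advancing time (a new reading comes with each control period).
- camera(name): name is "scene" or "side" or "wrist"; returns a dict with "pixels" (420x560x3 uint8, red, green, blue), "intrinsics" (3x3 intrinsics, pixels), "extrinsics" (4x4, takes a point from camera to world coordinates). Camera axes: x right, y down, z forward; pixel columns grow to the right and rows downward; lengths in mm; the calibration is good to about 2 mm. A picture is of the moment at which its call begins. There is no depth.
- close_job(): hands the job in; it is judged then, once.
The state is a dict: "clock": time; "joint_positions": joint angles; "joint_velocities": joint speeds; "tau": joint torques, N m; "eef_pos": TCP position; "tool_rot": TCP orientation; "ft_force": force on the tool from outside, world axes, zero at the start; "ft_torque": the same for the moment, N m; "grip_width": opening from 0.0 (shut) to 1.0 (fully open); "finger_force": force on a finger pad.
Only numpy, scipy, OpenCV 4.12 (cv2) and the standard library are available. Lean on these libraries where they do the work, as an engineer would, in place of code of your own. Each camera call takes 0.05 s, during which the arm holds its last target. There are 200 camera calls.

### The job

Stand the freshly glued two-tone wooden block upright on the grey patch of the blue turnbuckle clamp, light and dark halves facing one jaw each, and let go. Then turn the turnbuckle by its red-tipped bars so that both jaws draw in and hold the block firmly between the pads; stop as soon as it is firmly nipped and do not overtighten, since the joint would be crushed. Let go of everything, and leave the dropper bottle and the two thread spools where they stand.

Things in the scene. Friction and masses are not known exactly. Their poses are not given: they have to be found in the camera images.
- clamp_base: Blue base plate of the clamp, 210 (x) x 230 (y) x 12 mm, fixed to the worktop. Origin: centre of its underside. Its y axis runs from the right to the left jaw: the clamping direction and the turnbuckle's axis. Its -x side, with the jaw pads, faces roughly to the robot. The grey jaws reach 60 mm above the worktop at the pads and 76 mm at the turnbuckle.
- bed (a point): Where the block belongs: centre of the grey patch on top of the base plate, 12 mm above the worktop, midway between the pads, at x = -45 mm, y = 0 of clamp_base; axes as clamp_base. A block standing centred here has 4.5 to 14 mm free at each end at the start. The pads are 34 x 34 mm, centred 28 mm above the plate.
- screw_axis (a point): Middle of the turnbuckle on its axis of rotation, at x = 45, y = 0, z = 62 mm of clamp_base; axes as clamp_base; does not turn. To tighten, the topmost bar goes over toward clamp_base -x (the robot) and down: negative rotation about y. Running free it resists with a steady 0.40 N m (about 9.5 N at a roller); it stays where it is left.
- turnbuckle: Dark steel barrel 64 mm long, 26 mm thick (33 at its middle), turning about its own y axis; origin in its middle. Four bars 7 mm thick stand out from the middle along its own +x, -x, +z, -z, each ending in a red roller (14 mm thick, 20 mm wide along y) that revolves freely on a cross pin 42 mm from the axis. Each rad draws both jaws in by 3.18 mm; 1.5 to 3.2 rad (unknown) bring both pads to the block.
- jaw_left: Left (+y) grey jaw, slides along clamp_base y; origin on top of the base plate at the middle of the jaw's 24 mm thickness. Carries a black rubber foot on an adjusting screw, which stands out by a differing, unknown amount (0 to 8 mm more) each time and does not move by itself.
- jaw_right: Right (-y) grey jaw, mirror image; its black pad sits on a coil spring of 12 N/mm, 7 mm travel. Once both pads touch, clamping force rises about 75 N per rad of turnbuckle, and the turning moment rises 0.0064 N m per newton of clamping (0.15 N at a roller). 20 N holds firmly; 30 to 50 N is best; over 60 N crushes the joint.
- block: Wooden block glued from a light and a dark half, 40 (x) x 80 (y) x 60 mm high, 0.14 kg, light half at its +y end, glue line across its middle. Stands upright on the worktop. Origin: centre of its underside. Grip it across the 40 mm. Either half may face either jaw.
- dropper_bottle: Bystander: brown bottle with black dropper cap, 33 mm diameter, 102 mm high, standing; origin at its underside.
- spool_red: Bystander: spool of red thread, 32 mm diameter, 52 mm high, standing; origin at its underside.
- spool_blue: Bystander: spool of blue thread, 32 mm diameter, 46 mm high, standing; origin at its underside.

How it is judged (in metres and radians):
On the way, in this order (a step that is already met when the one before it is completed fails the run):
1. the block stands on the bed between the jaws, released and not yet clamped (horizontal distance between block and bed below 0.015 m and z of block in the frame of bed below 0.004 m and angle between the y axis of block and the y axis of clamp_base, either way round below 0.2 rad and angle between block's own z axis and vertical below 0.1 rad and contact force between block and the fingers below 0.1 N), for 0.1 s.
2. both jaws grip the block (contact force between block and jaw_left above 20 N and contact force between block and jaw_right above 20 N), for 0.1 s.
At the end, for the whole second after the job is handed in: The block stands upright on the bed (within 18 mm of its centre, 4 mm of the plate, 0.08 rad of square, tilt under 0.06 rad), at rest, and each jaw presses on it with more than 20 N (all of step 2 and horizontal distance between block and bed below 0.018 m and z of block in the frame of bed below 0.004 m and angle between the y axis of block and the y axis of clamp_base, either way round below 0.08 rad and angle between block's own z axis and vertical below 0.06 rad and linear speed of block below 0.01 m/s); the robot touches nothing.
It fails at once if the block is crushed: a jaw presses on it with more than 60 N (contact force between block and jaw_left above 60 N or contact force between block and jaw_right above 60 N).
It fails at once if the dropper bottle or a spool is shifted by more than 30 mm or knocked over (distance of any of dropper_bottle, spool_red, spool_blue from where it was at the start of the episode above 0.03 m or angle between any of dropper_bottle, spool_red, spool_blue's own z axis and vertical above 0.5 rad).
It also fails if it takes over 70 s, if anything falls off the work surface, if the arm or the gripper's body presses on something with over 40 N, if the wrist force passes 120 N, or if a joint passes its speed limit or range.

## Working session

There is one attempt and no reset: what is moved stays moved. The work goes in short steps, Python scripts to look and compute and a tool call to move; the robot and the scene stay as the last step left them, time stands still between calls to the robot, and variables do not carry over. Pictures are saved under pics/ and viewed, at most 10 in all, crops included, and the job is handed in when it is done.

Besides the shell and the picture viewer there is one more tool, called after "Request:" as a command line: name --pt "numbers of a row" for each row, then --argument value for the rest. jog_arm: Moves the arm, as the interface text tells. Its arguments: {"type":"object","properties":{"plan":{"type":"array","items":{"type":"array","items":{"type":"number","minimum":-1,"maximum":1}}},"force":{"type":"number"}},"required":["plan"]}

```bash
mkdir -p pics
cat > h.py <<'E'
import numpy as np,cv2
from plant import sense,camera,close_job
def snap(n,f):
    c=camera(n); cv2.imwrite('pics/'+f+'.png',c['pixels'][:,:,::-1]); np.savez('pics/'+f+'.npz',p=c['pixels'],K=c['intrinsics'],T=c['extrinsics']); return c
def load(f):
    d=np.load('pics/'+f+'.npz'); return d['p'],d['K'],d['T']
def ray(K,T,u,v):
    d=T[:3,:3]@np.linalg.inv(K)@[u,v,1]; return T[:3,3],d/np.linalg.norm(d)
def onplane(K,T,u,v,z):
    o,d=ray(K,T,u,v); return o+d*(z-o[2])/d[2]
def proj(K,T,P):
    q=K@(T[:3,:3].T@(np.asarray(P,float)-T[:3,3])); return q[:2]/q[2]
E
python3 - <<'E'
from h import *
for n in('scene','side','wrist'):
    c=snap(n,n+'0'); print(n,c['extrinsics'].round(2).tolist())
a=[cv2.imread(f'pics/{n}0.png') for n in('scene','side')]
s=sense();print(s)
E
```

```text
scene [[-0.83, -0.41, 0.37, 207.77], [-0.55, 0.6, -0.58, 494.3], [0.01, -0.69, -0.73, 705.0], [0.0, 0.0, 0.0, 1.0]]
side [[0.63, -0.42, 0.65, -138.49], [-0.78, -0.34, 0.53, -542.63], [-0.0, -0.84, -0.54, 633.47], [0.0, 0.0, 0.0, 1.0]]
wrist [[0.34, 0.9, 0.28, 112.57], [0.94, -0.32, -0.1, 543.47], [-0.0, 0.29, -0.96, 373.29], [0.0, 0.0, 0.0, 1.0]]
{'clock': 0.15, 'joint_positions': array([ 1.14541827e+00,  3.51095662e-01,  1.65226672e+00, -1.79854638e-05,
        1.13908753e+00, -8.45760953e-02]), 'joint_velocities': array([-0.00060171, -0.00256339, -0.00085439, -0.00065622,  0.00107623,
       -0.00048785]), 'tau': array([ 5.14660805e-04, -5.06253898e+01, -2.91505122e+01, -6.12915960e-05,
        3.37673744e-03,  1.44617400e-05]), 'eef_pos': array([183.69865882, 518.15281092, 230.89523445]), 'tool_rot': array([-1.00208750e-04,  1.69573807e-01,  9.85517397e-01, -4.16832997e-04]), 'ft_force': array([ 1.07552663, -0.25833667,  0.39491336]), 'ft_torque': array([-0.00538402, -0.07143082, -0.06169378]), 'finger_force': 0.0, 'grip_width': 1.0031901318687306}
```

View pics/scene0.png

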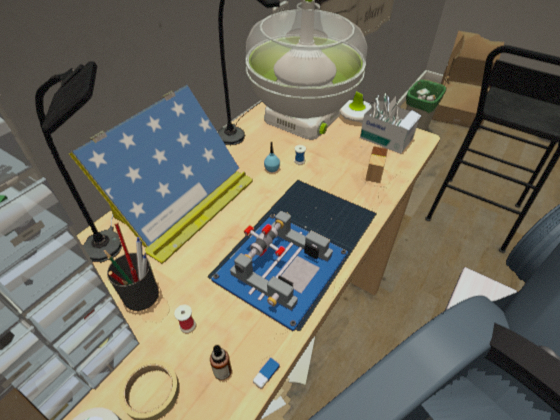

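View pics/side0.png

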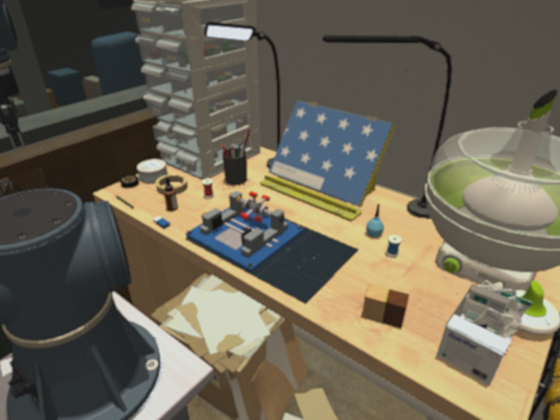

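The scene view shows the clamp at about (280,265), block at (376,164), blue spool (300,155), red spool (184,318) and bottle (220,360). In the side view the clamp is at (245,230), the block at (386,306) with its dark half on the right, and the blue spool at (393,245).

Run:
```python
from h import *
for f,pts in(('scene0',dict(clamp=(280,265),block=(376,164),bs=(300,162),rs=(184,325),bot=(222,375))),('side0',dict(clamp=(245,230),block=(386,322),bs=(393,254),rs=(208,195),bot=(171,207)))):
    p,K,T=load(f)
    for k,(u,v) in pts.items(): print(f,k,onplane(K,T,u,v,0).round())
p,K,T=load('wrist0');print(K.tolist())
im=np.vstack([np.hstack([cv2.resize(cv2.imread('pics/scene0.png')[195:335,195:380],None,fx=2,fy=2,interpolation=2),cv2.resize(cv2.imread('pics/side0.png')[185:325,170:420],None,fx=1.7,fy=2,interpolation=2)])])
w=cv2.imread('pics/wrist0.png')[:300]; 
H=max(im.shape[1],560);o=np.zeros((580,H,3),np.uint8);o[:280,:im.shape[1]]=im;o[280:580,:560]=w
print(o.shape);cv2.imwrite('pics/c1.png',o[:,:800])
```

```text
scene0 clamp [491.  68.   0.]
scene0 block [ 461. -378.    0.]
scene0 bs [ 646. -263.    0.]
scene0 rs [567. 293.   0.]
scene0 bot [442. 327.   0.]
side0 clamp [500.  82.   0.]
side0 block [ 442. -354.    0.]
side0 bs [ 652. -269.    0.]
side0 rs [564. 294.   0.]
side0 bot [450. 327.   0.]
[[295.22183581852033, 0.0, 279.7181467501515], [0.0, 295.22183581852033, 206.89371582507363], [0.0, 0.0, 1.0]]
(580, 795, 3)
```

View pics/c1.png

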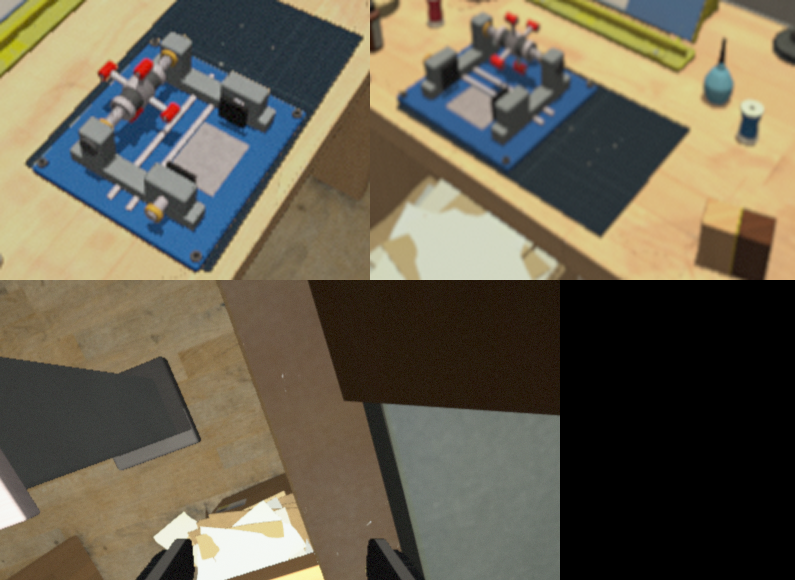

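The enlarged crops show the four red rollers diagonal at about 45°, the clean grey patch between the pads, and the dark half of the block toward −y. The wrist camera doesn't see the worktop yet, so I'm moving above the clamp.

Request:
jog_arm --pt "-0.8 -0.6 -0.1 0 1" --pt "-0.8 -0.6 -0.1 0 1" --pt "-0.8 -0.6 -0.1 0 1" --pt "-0.8 -0.6 -0.1 0 1" --pt "-0.8 -0.6 -0.1 0 1" --pt "-0.8 -0.6 -0.1 0 1" --pt "-0.8 -0.6 -0.1 0 1" --pt "-0.8 -0.6 -0.1 0 1" --pt "-0.8 -0.6 -0.1 0 1" --pt "-0.8 -0.6 -0.1 0 1" --pt "-0.8 -0.6 -0.1 0 1" --pt "-0.8 -0.6 -0.1 0 1"

```text
clock: 1.35
eef_pos: [450.0, 117.0, 279.4]
tool_rot: [-0.0, 0.17, 0.986, 0.0]
ft_force: [0.1, 0.8, 0.5]
grip_width: 1.004
finger_force: 0.0
```

Request:
jog_arm --pt "-0.8 -0.5 0 0 1" --pt "-0.8 -0.5 0 0 1" --pt "0 0 0 0 1" --pt "0 0 0 0 1"

```text
clock: 1.75
eef_pos: [496.3, 59.1, 278.9]
tool_rot: [-0.001, 0.17, 0.985, -0.0]
ft_force: [0.3, 1.0, 0.1]
grip_width: 1.002
finger_force: 0.0
```

Run:
```python
from h import *
snap('wrist','w1'); print(sense()['eef_pos'],sense()['tool_rot'])
```

```text
[495.96890714  59.74987982 279.00499613] [-4.29727960e-04  1.69720486e-01  9.85492147e-01  1.43707741e-05]
```

View pics/w1.png

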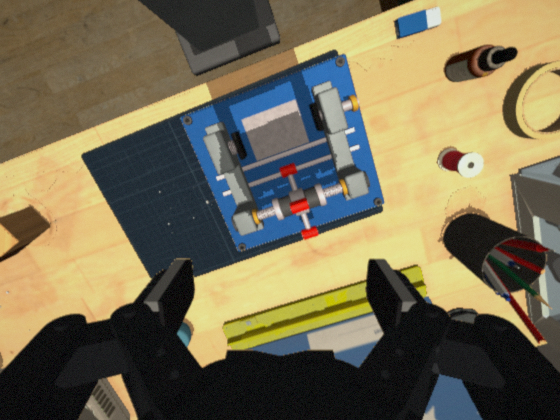

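The wrist view shows the whole blue plate with corners near (187,120), (340,55), (382,210) and (240,248), and the grey patch near (275,128). The rollers are at (288,170), (298,208) and (309,233), and the pads at (235,145) and (320,112). The block is cut off at the left edge near (15,235).

Run:
```python
from h import *
p,K,T=load('w1'); hsv=cv2.cvtColor(p,cv2.COLOR_RGB2HSV)
m=cv2.inRange(hsv,(100,150,60),(120,255,255)); m[:, :150]=0;m[262:]=0
n,l,s,c=cv2.connectedComponentsWithStats(cv2.morphologyEx(m,cv2.MORPH_CLOSE,np.ones((3,3))))
ys,xs=np.where((m>0)&(ys_ok if False else True)) if False else np.where(m[:, :400]>0)
keep=~((ys<60)&(xs>390)); pts=np.c_[xs,ys][keep]
hull=cv2.convexHull(pts.astype(np.int32))[:,0]
W=np.array([onplane(K,T,u,v,12)[:2] for u,v in hull],np.float32)
r=cv2.minAreaRect(W);print('plate',r, hull.min(0),hull.max(0))
# grey patch
g=cv2.inRange(hsv,(0,0,90),(179,60,255)); 
roi=np.zeros_like(g);cv2.fillPoly(roi,[np.array([[225,95],[312,88],[318,165],[240,172]])],255)
n,l,s,c=cv2.connectedComponentsWithStats(g&roi);i=l[130,275]
yy,xx=np.where(l==i);print(s[i])
W=np.array([onplane(K,T,u,v,12)[:2] for u,v in zip(xx,yy)],np.float32);print('patch',cv2.minAreaRect(W),W.mean(0))
# red rollers
red=cv2.inRange(hsv,(0,170,100),(6,255,255))|cv2.inRange(hsv,(172,170,100),(179,255,255))
n,l,s,c=cv2.connectedComponentsWithStats(red)
for i in range(1,n):
    if s[i,4]>25:print('red',s[i],c[i],onplane(K,T,*c[i],62).round(1),onplane(K,T,*c[i],92).round(1),onplane(K,T,*c[i],32).round(1))
cv2.imwrite('pics/w1c.png',cv2.resize(cv2.imread('pics/w1.png')[60:260,170:390],None,fx=3,fy=3,interpolation=2)[:, :])
```

```text
plate ((484.3927307128906, 71.39999389648438), (227.19210815429688, 208.4381561279297), 89.96464538574219) [181  55] [382 251]
[ 242  100   75   71 2969]
patch ((443.7012634277344, 65.39359283447266), (109.22100067138672, 65.7770004272461), 89.98596954345703) [444.08905  71.65544]
red [444 152  19  18 150] [451.11333333 157.83333333] [539.9 263.3  62. ] [530.3 248.3  92. ] [549.5 278.2  32. ]
red [280 164  17  13 149] [287.67114094 169.91275168] [487.3  72.1  62. ] [482.1  73.1  92. ] [492.5  71.1  32. ]
red [290 198  19  16 194] [298.71134021 205.53092784] [535.1  70.3  62. ] [525.9  71.5  92. ] [544.2  69.1  32. ]
red [301 226  17  13 136] [309.47058824 232.57352941] [574.8  71.8  62. ] [562.3  72.8  92. ] [587.3  70.7  32. ]
red [508 255  28  15  48] [522.125      262.35416667] [712.2 328.6  62. ] [688.3 308.2  92. ] [736.2 349.   32. ]
red [516 303  27  36  44] [529.52272727 320.95454545] [811.6 328.3  62. ] [779.4 307.9  92. ] [843.9 348.7  32. ]
```

View pics/w1c.png

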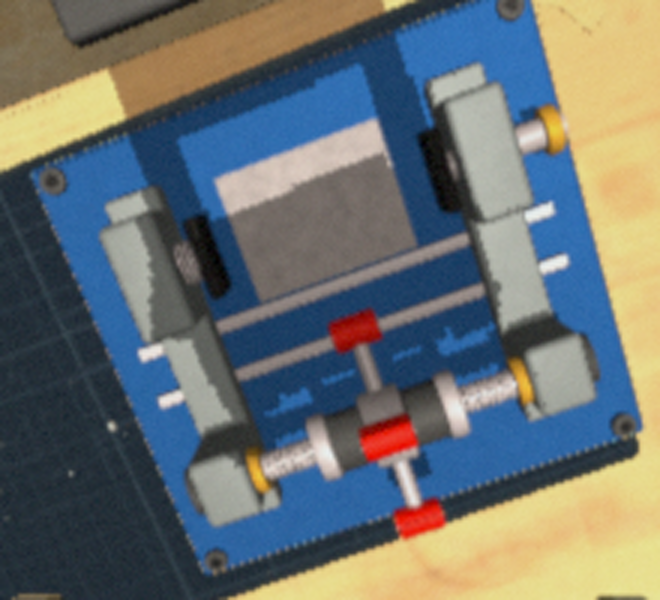

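The plate is square to the world axes with its centre at about (484,71). That puts the bed at (439,71) and the screw axis at x = 529. The top bar leans about 0.17 rad toward the robot. Now to look at the block.

Request:
jog_arm --pt "-0.1 -0.95 0 0 1" --pt "-0.1 -0.95 0 0 1" --pt "-0.1 -0.95 0 0 1" --pt "-0.1 -0.95 0 0 1" --pt "-0.1 -0.95 0 0 1" --pt "-0.1 -0.95 0 0 1" --pt "-0.1 -0.95 0 0 1" --pt "-0.1 -0.95 0 0 1" --pt "-0.1 -0.95 0 0 1" --pt "-0.1 -0.95 0 0 1" --pt "-0.1 -0.95 0 0 1" --pt "0 0 0 0 1"

```text
clock: 3.0
eef_pos: [397.5, -351.2, 279.1]
tool_rot: [-0.0, 0.17, 0.985, -0.0]
ft_force: [-0.3, 1.1, -0.6]
grip_width: 1.003
finger_force: 0.0
```

Run:
```python
from h import *
snap('wrist','w2'); print(sense()['eef_pos'],sense()['tool_rot'])
```

```text
[ 397.90386238 -349.39596313  279.06133253] [-1.84658935e-04  1.70165379e-01  9.85415480e-01  2.01281887e-04]
```

View pics/w2.png

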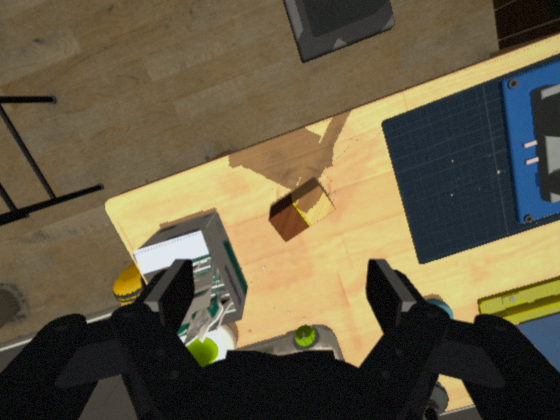

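The block is near (300,210), dark half lower-left, light half upper-right; the parts tray stands left of it at about (200,265). I'm enlarging it to read the top corners.

Run:
```python
from h import *
cv2.imwrite('pics/w2c.png',cv2.resize(cv2.imread('pics/w2.png')[165:255,250:350],None,fx=6,fy=6,interpolation=2))
```

```text
(no output)
```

View pics/w2c.png

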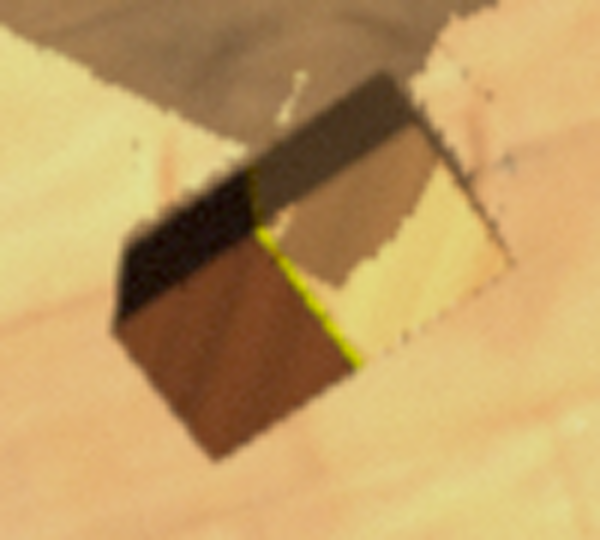

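In the crop the top face corners are (115,328), (217,462), (512,265) and (412,120), with the glue line from (257,228) to (360,366).

Run:
```python
from h import *
p,K,T=load('w2')
c=[(115,328),(217,462),(512,265),(412,120),(257,228),(360,366)]
W=np.array([onplane(K,T,u/6+250-.4,v/6+165-.4,60)[:2] for u,v in c]);print(W.round(1))
C=W[:4].mean(0);print('C',C,'glue mid',W[4:].mean(0))
print([np.linalg.norm(W[i]-W[(i+1)%4]).round(1) for i in range(4)])
y=(W[2]+W[3]-W[0]-W[1]);y/=np.linalg.norm(y);x=(W[1]-W[0]+W[2]-W[3]);x/=np.linalg.norm(x)
print('yaw from y',np.degrees(np.arctan2(-y[0],y[1])),'from x',np.degrees(np.arctan2(x[1],x[0])))
s=sense();from scipy.spatial.transform import Rotation as R
Q=R.from_quat(s['tool_rot'],scalar_first=True).as_matrix();print(Q.round(3).tolist(),'tool xy to C',(Q.T@np.r_[C-s['eef_pos'][:2],0]).round(1))
print(s['joint_positions'].round(3),s['eef_pos'])
```

```text
[[ 441.7 -382.8]
 [ 478.8 -372.5]
 [ 456.9 -297.9]
 [ 419.4 -308.5]
 [ 430.8 -346.6]
 [ 467.9 -335.6]]
C [ 449.23104019 -340.42868082] glue mid [ 449.33178601 -341.10963751]
[np.float64(38.5), np.float64(77.7), np.float64(38.9), np.float64(77.6)]
yaw from y 16.55610998560428 from x 15.712126425872528
[[-0.942, 0.335, -0.0], [0.335, 0.942, 0.0], [0.0, 0.0, -1.0]] tool xy to C [-45.3  25.7  -0. ]
[-0.809  0.267  1.645  0.     1.23  -2.037] [ 397.90386238 -349.39596313  279.06133253]
```

Request:
jog_arm --pt "0 0 0 1 1" --pt "0 0 0 1 1" --pt "0 0 0 1 1" --pt "0 0 0 1 1" --pt "0 0 0 1 1" --pt "0 0 0 1 1" --pt "0 0 0 1 1" --pt "0 0 0 1 1" --pt "0 0 0 1 1" --pt "0 0 0 1 1" --pt "0 0 0 1 1" --pt "0 0 0 1 1"

```text
clock: 4.25
eef_pos: [398.8, -347.1, 279.5]
tool_rot: [-0.0, 0.556, 0.831, 0.0]
ft_force: [0.6, -0.3, -0.8]
grip_width: 0.999
finger_force: 0.0
```

Request:
jog_arm --pt "0 0 0 1 1" --pt "0 0 0 0.6 1" --pt "-0.07 0.65 0.8 0 1" --pt "-0.07 0.65 0.8 0 1" --pt "0 0 0.8 0 1" --pt "0 0 0 0 1" --pt "0 0 0 0 1"

```text
clock: 4.95
eef_pos: [450.0, -339.1, 184.1]
tool_rot: [-0.0, 0.601, 0.799, 0.0]
ft_force: [0.1, 0.4, 0.8]
grip_width: 1.004
finger_force: 0.0
```

```bash
cat >> h.py <<'E'
from scipy.spatial.transform import Rotation as R
def rel(target,yawdeg):
    s=sense();Q=R.from_quat(s['tool_rot'],scalar_first=True).as_matrix()
    a=np.degrees(np.arctan2(Q[1,1],Q[0,1]));d=np.asarray(target,float)-s['eef_pos']
    print('t',s['clock'],'pos',s['eef_pos'].round(1),'tool move',(Q.T@d).round(1),'rows',(Q.T@d/40).round(3),'yaw',a.round(2),'turn',round(a-yawdeg,2),'F',s['ft_force'].round(1),'q6',s['joint_positions'][5].round(2),'grip',s['grip_width'])
E
python3 - <<'E'
from h import *
rel([449.3,-340.6,23],16.1)
E
```

```text
t 4.95 pos [ 450.  -339.1  184.1] tool move [ -1.3  -1.1 161.1] rows [-0.033 -0.027  4.028] yaw 16.15 turn 0.05 F [0.1 0.4 0.8] q6 -1.01 grip 1.003651637198729
```

Request:
jog_arm --pt "0 0 0.8 0 1" --pt "0 0 0.8 0 1" --pt "0 0 0.8 0 1" --pt "0 0 0.8 0 1" --pt "0 0 0.5 0 1" --pt "0 0 0.3 0 1" --pt "0 0 0 0 -1" --pt "0 0 0 0 -1" --pt "0 0 0 0 -1" --pt "0 0 0 0 -1" --pt "0 0 0 0 -1" --pt "0 0 0 0 -1" --force 40

```text
clock: 6.15
eef_pos: [450.4, -340.8, 24.9]
tool_rot: [0.001, 0.601, 0.799, -0.0]
ft_force: [-0.6, 1.2, 7.4]
grip_width: 0.462
finger_force: 40.4
```

Request:
jog_arm --pt "0 0 0 0 -1" --pt "0 0 0 0 -1" --pt "0 0 0 0 -1"

```text
clock: 6.45
eef_pos: [450.4, -340.8, 24.9]
tool_rot: [0.001, 0.601, 0.799, -0.0]
ft_force: [-0.6, 0.2, 6.8]
grip_width: 0.457
finger_force: 40.4
```

Request:
jog_arm --pt "0 0 -0.5 0 -1" --pt "0 0 -0.8 0 -1" --pt "0 0 -0.9 0.8 -1" --pt "0 0 -0.9 0.8 -1" --pt "0 0 0 0.8 -1" --pt "0 0 0 0.8 -1" --pt "0 0 0 0.8 -1" --pt "0 0 0 0 -1" --pt "0 0 0 0 -1"

```text
clock: 7.35
eef_pos: [449.7, -340.2, 147.7]
tool_rot: [0.0, 0.706, 0.708, 0.0]
ft_force: [0.4, 0.1, -1.4]
grip_width: 0.465
finger_force: 41.1
```

Request:
jog_arm --pt "0.5 0 0 0 -1" --pt "0.8 0 0 0 -1" --pt "0.8 0 0 0 -1" --pt "0.9 0 0 0 -1" --pt "0.9 -0.2 0 0 -1" --pt "0.9 -0.2 0 0 -1" --pt "0.9 0 0 0 -1" --pt "0.9 0 0 0 -1" --pt "0.9 0 0 0 -1" --pt "0.9 0 0 0 -1" --pt "0.9 0 0 0 -1" --pt "0.7 0 0 0 -1"

```text
clock: 8.55
eef_pos: [433.0, 61.6, 147.6]
tool_rot: [0.0, 0.706, 0.708, 0.0]
ft_force: [1.5, 0.3, -1.7]
grip_width: 0.463
finger_force: 41.1
```

Request:
jog_arm --pt "0.2 0 0 0 -1" --pt "0 0 0 0 -1" --pt "0 0 0 0 -1"

```text
clock: 8.85
eef_pos: [433.2, 67.2, 147.3]
tool_rot: [0.0, 0.706, 0.708, -0.0]
ft_force: [-0.2, -0.9, -1.4]
grip_width: 0.462
finger_force: 41.1
```

Run:
```python
from h import *
snap('wrist','w3');snap('scene','s3');snap('side','d3')
rel([434.4,71.4,40],0)
a=np.zeros((600,800,3),np.uint8)
a[:315,:420]=cv2.resize(cv2.imread('pics/w3.png'),(420,315))
z=cv2.resize(cv2.imread('pics/scene0.png')[:1],(1,1))
a[:315,420:800]=cv2.resize(cv2.imread('pics/s3.png')[190:345,195:382],(380,315))
a[315:,:420]=cv2.resize(cv2.imread('pics/d3.png')[150:300,170:390],(420,285))
cv2.imwrite('pics/c3.png',a)
```

```text
t 9.0 pos [433.2  66.9 147.3] tool move [  4.5   1.2 107.3] rows [0.113 0.029 2.683] yaw 0.01 turn 0.01 F [ 0.3  0.5 -1.8] q6 0.05 grip 0.46101160851087003
```

View pics/c3.png

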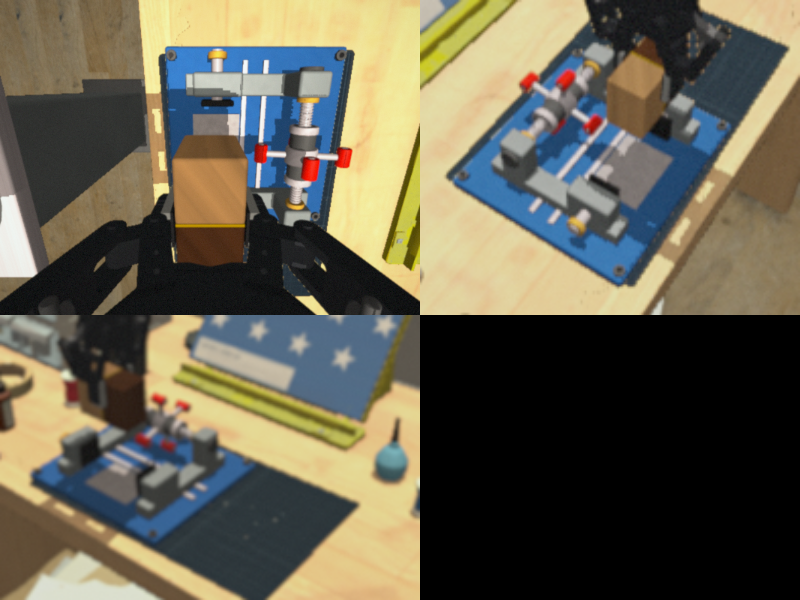

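The block hangs square in the gripper above the clamp with the light half toward the left jaw; tilt looks nil. Before lowering, I'm checking the pad gap from the first wrist picture.

Run:
```python
from h import *
p,K,T=load('w1');print('cam',T[:3,3].round())
hsv=cv2.cvtColor(p,cv2.COLOR_RGB2HSV)
m=cv2.inRange(hsv,(0,0,0),(179,255,45))
n,l,s,c=cv2.connectedComponentsWithStats(m[60:260,170:390])
for i in range(1,n):
    if 30<s[i,4]<400:
        ys,xs=np.where(l==i);W=np.array([onplane(K,T,x+170,y+60,57)[:2] for x,y in zip(xs,ys)])
        print(s[i],'min',W.min(0).round(1),'max',W.max(0).round(1))
p,K,T=load('w3');hsv=cv2.cvtColor(p,cv2.COLOR_RGB2HSV);m=cv2.inRange(hsv,(100,150,60),(120,255,255))
ys,xs=np.where(m>0);k=(xs<480)&(xs>205)&(ys<300);h=cv2.convexHull(np.c_[xs,ys][k].astype(np.int32))[:,0]
W=np.array([onplane(K,T,u,v,12)[:2] for u,v in h],np.float32);print(cv2.minAreaRect(W),W.min(0),W.max(0))
```

```text
cam [425.  84. 421.]
[26  0 39 15 74] min [348.9  10. ] max [351.2  56.1]
[140  37  17  35 240] min [418.4 120.4] max [459.3 132. ]
[ 62  72  15  27 200] min [424.   21.3] max [455.8  30.9]
((484.7640380859375, 72.29478454589844), (208.02175903320312, 226.39700317382812), 0.044238001108169556) [380.74832  -40.868633] [588.85187 185.57066]
```

Request:
jog_arm --pt "0.15 0.03 0 0 -1" --pt "0 0 0.6 0 -1" --pt "0 0 0.7 0 -1" --pt "0 0 0.7 0 -1" --pt "0 0 0.4 0 -1" --pt "0 0 0.2 0 -1" --pt "0 0 0.1 0 -1" --pt "0 0 0 0 -1" --pt "0 0 0 0 -1"

```text
clock: 9.9
eef_pos: [434.8, 73.9, 39.9]
tool_rot: [0.0, 0.707, 0.708, 0.0]
ft_force: [0.9, 0.2, -1.2]
grip_width: 0.462
finger_force: 41.0
```

Run:
```python
from h import *
rel([434.4,73,37],0)
```

```text
t 9.9 pos [434.8  73.9  39.9] tool move [-0.9 -0.4  2.9] rows [-0.021 -0.01   0.074] yaw 0.07 turn 0.07 F [ 0.9  0.2 -1.2] q6 0.06 grip 0.4617920417388961
```

Request:
jog_arm --pt "0 0 0.03 0 -1" --pt "0 0 0.03 0 -1" --pt "0 0 0.03 0 -1" --pt "0 0 0 0 -1"

```text
clock: 10.3
eef_pos: [434.7, 73.9, 36.8]
tool_rot: [0.0, 0.707, 0.708, 0.0]
ft_force: [-5.0, 0.6, 20.5]
grip_width: 0.464
finger_force: 43.6
```

Request:
jog_arm --pt "0 0 -0.02 0 -1" --pt "0 0 0 0 0.12" --pt "0 0 0 0 0.12" --pt "0 0 0 0 0.12" --pt "0 0 0 0 0.12" --pt "0 0 0 0 0.12"

```text
clock: 10.9
eef_pos: [434.3, 73.8, 36.4]
tool_rot: [-0.0, 0.707, 0.708, -0.0]
ft_force: [-0.1, 0.6, 0.3]
grip_width: 0.557
finger_force: 0.0
```

Run:
```python
from h import *
rel([434.4,73,150],0)
```

```text
t 10.9 pos [434.3  73.8  36.4] tool move [-8.000e-01  1.000e-01 -1.136e+02] rows [-2.00e-02  2.00e-03 -2.84e+00] yaw 0.07 turn 0.07 F [-0.1  0.6  0.3] q6 0.06 grip 0.5574658149652421
```

Request:
jog_arm --pt "0 0 -0.3 0 0.12" --pt "0 0 -0.6 0 0.12" --pt "0 0 -0.9 0 0.12" --pt "0 0 -0.9 0 0.12" --pt "0 0 -0.9 0 -1" --pt "0 0 0 -1 -1" --pt "0 0 0 -1 -1" --pt "0 0 0 -1 -1" --pt "0 0 0 -1 -1" --pt "0 0 0 -1 -1" --pt "0 0 0 -1 -1" --pt "0 0 0 -1 -1"

```text
clock: 12.1
eef_pos: [434.2, 73.8, 181.3]
tool_rot: [0.0, 0.513, 0.858, 0.0]
ft_force: [-0.1, 0.2, -0.0]
grip_width: -0.002
finger_force: 0.0
```

Request:
jog_arm --pt "0 0 0 -1 -1" --pt "0 0 0 -1 -1" --pt "0 0 0 -1 -1" --pt "0 0 0 -1 -1" --pt "0 0 0 -1 -1" --pt "0 0 0 -1 -1" --pt "0 0 0 -1 -1" --pt "0 0 0 -1 -1" --pt "0 0 0 -1 -1" --pt "0 0 0 -1 -1" --pt "0 0 0 -1 -1" --pt "0 0 0 -1 -1"

```text
clock: 13.3
eef_pos: [434.2, 73.8, 181.3]
tool_rot: [0.0, 0.12, 0.993, 0.0]
ft_force: [0.2, 0.8, -0.1]
grip_width: -0.0
finger_force: 0.0
```

Request:
jog_arm --pt "0 0 0 -1 -1" --pt "0 0 0 -1 -1" --pt "0 0 0 -1 -1" --pt "0 0 0 -0.4 -1" --pt "0 0 0 0 -1" --pt "0 0 0 0 -1"

```text
clock: 13.9
eef_pos: [434.3, 73.8, 180.8]
tool_rot: [0.0, 0.004, 1.0, 0.0]
ft_force: [-0.6, -0.3, 0.2]
grip_width: -0.002
finger_force: 0.0
```

```bash
cat >> h.py <<'E'
def reds(f,x0=529.4,y0=72,z0=62):
    p,K,T=load(f);hsv=cv2.cvtColor(p,cv2.COLOR_RGB2HSV)
    red=cv2.inRange(hsv,(0,150,80),(7,255,255))|cv2.inRange(hsv,(172,150,80),(179,255,255))
    n,l,s,c=cv2.connectedComponentsWithStats(red)
    for i in range(1,n):
        if s[i,4]<30: continue
        o,d=ray(K,T,*c[i])   # meet plane y=y0 of the bars if oblique, else circle r=42
        # intersect ray's (x,z) line with the circle of radius 42 round the axis
        a=np.array([o[0]-x0,o[2]-z0]);b=np.array([d[0],d[2]]);q=np.roots([b@b,2*a@b,a@a-42**2])
        out=[]
        for t in q:
            if abs(t.imag)<1e-9:
                P=o+d*t.real
                if abs(P[1]-y0)<15: out.append((round(float(np.arctan2(P[0]-x0,P[2]-z0)),3),P.round(0).tolist()))
        if out or abs((o+d*((62-o[2])/d[2]))[1]-y0)<15: print('red',c[i].round(1),s[i,4],out)
E
python3 - <<'E'
from h import *
snap('wrist','w4')
rel([550,72,180],90);reds('w1');print();reds('w4')
p,K,T=load('w4')
C=[(0,0)]
E
```

```text
t 13.95 pos [434.3  73.8 180.7] tool move [-115.7   -1.     0.7] rows [-2.892 -0.025  0.018] yaw 89.6 turn -0.4 F [ 0.1  0.2 -0.4] q6 -1.5 grip 0.004632882169185487
red [287.9 169.7] 158 [(-1.866, [489.0, 72.0, 50.0]), (-1.616, [487.0, 72.0, 60.0])]
red [298.8 205.6] 207 [(2.712, [547.0, 69.0, 24.0]), (-0.164, [523.0, 72.0, 103.0])]
red [309.5 232.6] 149 [(1.203, [569.0, 72.0, 77.0]), (1.15, [568.0, 72.0, 79.0])]

red [279.7 333.2] 121 [(1.286, [570.0, 73.0, 74.0]), (0.452, [548.0, 73.0, 100.0])]
```

View pics/w4.png

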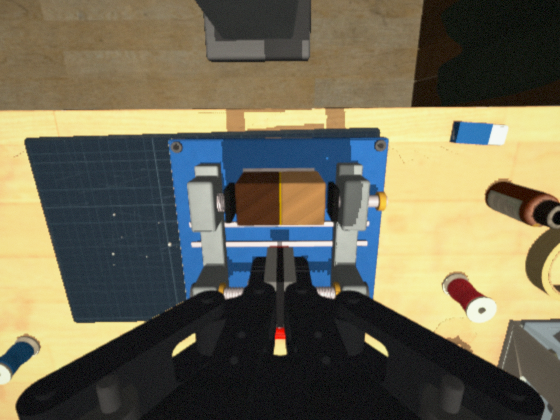

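The block stands square on the bed, from (236,172) to (325,222), with a gap at both ends. The glue line is at x=281 and the turnbuckle is hidden by the shut fingers. I'm moving behind the top bar.

Request:
jog_arm --pt "-0.6 -0.04 0 -0.1 -1" --pt "-0.9 0 0 0 -1" --pt "-0.9 0 0 0 -1" --pt "-0.6 0 0 0 -1" --pt "0 0 0.5 0 -1" --pt "0 0 0.8 0 -1" --pt "0 0 0.7 0 -1" --pt "0 0 0.3 0 -1" --pt "0 0 0 0 -1" --pt "0 0 0 0 -1"

```text
clock: 14.95
eef_pos: [554.9, 72.2, 89.5]
tool_rot: [0.001, -0.001, 1.0, 0.0]
ft_force: [0.8, 0.2, 0.5]
grip_width: 0.004
finger_force: 0.0
```

Request:
jog_arm --pt "0.1 0 0 0 -1" --pt "0.1 0 0 0 -1" --pt "0 0 0 0 -1"

```text
clock: 15.25
eef_pos: [546.0, 72.3, 89.2]
tool_rot: [0.0, -0.001, 1.0, 0.0]
ft_force: [0.2, -0.1, 0.8]
grip_width: 0.002
finger_force: 0.0
```

Request:
jog_arm --pt "0.05 0 0 0 -1" --pt "0.05 0 0 0 -1" --pt "0 0 0 0 -1"

```text
clock: 15.55
eef_pos: [542.1, 72.2, 88.6]
tool_rot: [-0.0, -0.001, 1.0, -0.0]
ft_force: [0.1, -0.5, 0.6]
grip_width: 0.0
finger_force: 0.0
```

Request:
jog_arm --pt "0.05 0 0 0 -1" --pt "0.05 0 0 0 -1" --pt "0 0 0 0 -1"

```text
clock: 15.85
eef_pos: [540.3, 72.2, 89.3]
tool_rot: [0.003, -0.001, 1.0, 0.0]
ft_force: [7.6, 0.3, -0.3]
grip_width: 0.001
finger_force: 3.9
```

Contact came at TCP x = 540.3, as predicted, so sin θ = (x − 547.4)/42. First stroke:

Request:
jog_arm --pt "0.1 0 0.06 0 -1" --pt "0.1 0 0.06 0 -1" --pt "0.1 0 0.06 0 -1" --pt "0.1 0 0 0 -1" --pt "0.1 0 0 0 -1" --pt "0.1 0 0 0 -1" --pt "0 0 0 0 -1"

```text
clock: 16.55
eef_pos: [518.0, 72.1, 83.2]
tool_rot: [0.005, -0.001, 1.0, 0.0]
ft_force: [11.0, -0.4, 6.8]
grip_width: 0.001
finger_force: 6.0
```

Request:
jog_arm --pt "-0.2 0 0 0 -1" --pt "-0.05 0 -0.6 0 -1" --pt "0 0 -0.6 0 -1" --pt "-0.6 0 0 0 -1" --pt "-0.8 0 0 0 -1" --pt "-0.4 0 0 0 -1" --pt "0 0 0.6 0 -1" --pt "0 0 0.5 0 -1" --pt "0 0 0 0 -1"

```text
clock: 17.45
eef_pos: [594.6, 72.2, 82.5]
tool_rot: [-0.003, -0.001, 1.0, -0.0]
ft_force: [0.6, -0.4, -0.1]
grip_width: -0.002
finger_force: 0.0
```

Run:
```python
from h import *
snap('wrist','w5');rel([580,72,84],90);reds('w5')
```

```text
t 17.5 pos [595.5  72.2  84.2] tool move [15.5 -0.2  0.3] rows [ 0.388 -0.005  0.007] yaw 90.07 turn 0.07 F [-0.4  1.2  1.1] q6 -1.53 grip 0.0015770921659332014
red [280.7  67.6] 2019 [(-2.065, [492.0, 73.0, 42.0]), (-0.779, [500.0, 73.0, 92.0])]
red [280.4 199.6] 1502 [(1.93, [569.0, 72.0, 47.0]), (0.677, [556.0, 72.0, 95.0])]
```

Request:
jog_arm --pt "0.3 0 0 0 -1" --pt "0.15 0 0 0 -1" --pt "0.1 0 0 0 -1" --pt "0.1 0 0 0 -1" --pt "0.1 0 0 0 -1" --pt "0.1 0 0 0 -1" --pt "0.1 0 0 0 -1" --pt "0.1 0 0 0 -1" --pt "0.1 0 0 0 -1" --pt "0.1 0 0 0 -1" --pt "0 0 0 0 -1"

```text
clock: 18.6
eef_pos: [548.8, 72.3, 87.1]
tool_rot: [0.003, -0.001, 1.0, 0.0]
ft_force: [7.5, 0.3, 1.1]
grip_width: -0.001
finger_force: 3.5
```

Run:
```python
from h import *
s=sense();print(s['ft_force'],s['ft_torque'],np.arcsin((s['eef_pos'][0]-547.4)/42));snap('wrist','w6');reds('w6')
p,K,T=load('w6')
cv2.imwrite('pics/w6c.png',p[:,:,::-1])
```

```text
[7.50180635 0.31991732 1.12065793] [ 0.06854156 -1.08703375  0.02919846] 0.0325164890116292
red [280.2 143.8] 883 [(-1.857, [489.0, 72.0, 50.0]), (-1.472, [488.0, 72.0, 66.0])]
red [280.4 245.8] 1290 [(2.246, [562.0, 73.0, 36.0]), (0.025, [530.0, 73.0, 104.0])]
```

Request:
jog_arm --pt "0.1 0 0 0 -1" --pt "0.1 0 0 0 -1"

```text
clock: 18.85
eef_pos: [541.3, 72.3, 87.1]
tool_rot: [0.004, -0.001, 1.0, 0.0]
ft_force: [9.7, 0.9, -0.1]
grip_width: -0.003
finger_force: 5.0
```

Request:
jog_arm --pt "0.1 0 0 0 -1"

```text
clock: 18.95
eef_pos: [537.3, 72.3, 87.1]
tool_rot: [0.004, -0.001, 1.0, 0.0]
ft_force: [10.1, 0.4, -0.7]
grip_width: -0.002
finger_force: 5.2
```

Request:
jog_arm --pt "0.1 0 0 0 -1"

```text
clock: 19.05
eef_pos: [533.6, 72.2, 87.1]
tool_rot: [0.004, -0.001, 1.0, 0.0]
ft_force: [13.5, 0.4, -2.7]
grip_width: 0.0
finger_force: 6.1
```

```bash
cat >> h.py <<'E'
def pads(f,z=57):
    # along the base line y at x~439: dark pad edges and block top edges
    p,K,T=load(f);out=[]
    for x in (425,432,446,452):
        prof=[]
        for y in np.arange(0,150,0.5):
            u,v=proj(K,T,[x,y,72]);prof.append(p[int(round(v)),int(round(u))])
        out.append(np.array(prof))
    return np.median(out,0)
E
python3 - <<'E'
from h import *
snap('wrist','w7');pr=pads('w7').astype(int)
for i in range(20,280,2): print(i/2,*pr[i],end=' | ')
E
```

```text
10.0 184 187 176 | 11.0 184 187 177 | 12.0 186 189 178 | 13.0 187 190 181 | 14.0 189 191 181 | 15.0 190 192 183 | 16.0 189 193 184 | 17.0 138 141 134 | 18.0 109 111 105 | 19.0 104 105 100 | 20.0 97 100 94 | 21.0 84 85 82 | 22.0 61 62 59 | 23.0 53 55 52 | 24.0 55 57 52 | 25.0 56 57 55 | 26.0 58 59 55 | 27.0 56 58 56 | 28.0 58 60 59 | 29.0 62 63 61 | 30.0 56 55 53 | 31.0 40 39 36 | 32.0 27 27 25 | 33.0 31 28 28 | 34.0 30 30 30 | 35.0 68 41 20 | 36.0 81 47 27 | 37.0 82 47 23 | 38.0 82 47 25 | 39.0 79 47 26 | 40.0 80 47 26 | 41.0 78 45 23 | 42.0 78 44 24 | 43.0 78 45 24 | 44.0 80 48 27 | 45.0 77 44 20 | 46.0 79 47 25 | 47.0 80 46 22 | 48.0 79 44 25 | 49.0 81 44 23 | 50.0 80 46 26 | 51.0 81 47 24 | 52.0 82 46 25 | 53.0 82 45 25 | 54.0 82 47 25 | 55.0 83 48 24 | 56.0 82 45 23 | 57.0 83 47 25 | 58.0 84 48 26 | 59.0 86 49 26 | 60.0 88 51 28 | 61.0 87 50 26 | 62.0 87 49 28 | 63.0 87 50 27 | 64.0 87 51 26 | 65.0 87 51 27 | 66.0 84 49 23 | 67.0 86 50 24 | 68.0 84 49 24 | 69.0 87 51 26 | 70.0 86 49 27 | 71.0 87 50 25 | 72.0 85 48 24 | 73.0 90 58 23 | 74.0 213 167 0 | 75.0 177 135 43 | 76.0 173 1
[... 471 characters left out ...]
39 82 | 103.0 196 141 82 | 104.0 197 142 83 | 105.0 195 139 82 | 106.0 192 138 80 | 107.0 190 137 80 | 108.0 191 137 79 | 109.0 189 134 77 | 110.0 187 133 76 | 111.0 189 136 78 | 112.0 190 135 78 | 113.0 163 117 68 | 114.0 57 43 29 | 115.0 26 28 24 | 116.0 29 27 26 | 117.0 33 30 28 | 118.0 30 29 28 | 119.0 48 47 48 | 120.0 52 53 49 | 121.0 52 54 50 | 122.0 49 52 49 | 123.0 62 63 60 | 124.0 82 85 81 | 125.0 96 99 94 | 126.0 114 116 111 | 127.0 114 116 112 | 128.0 115 118 112 | 129.0 114 116 111 | 130.0 114 117 112 | 131.0 113 115 109 | 132.0 115 117 112 | 133.0 174 179 169 | 134.0 189 193 183 | 135.0 187 192 182 | 136.0 187 192 180 | 137.0 187 190 178 | 138.0 185 188 178 | 139.0 185 189 179 |
```

Request:
jog_arm --pt "0.05 0 0 0 -1"

```text
clock: 19.2
eef_pos: [532.1, 72.3, 87.2]
tool_rot: [0.005, -0.001, 1.0, 0.0]
ft_force: [13.5, -0.3, 0.3]
grip_width: 0.002
finger_force: 6.5
```

Request:
jog_arm --pt "0.05 0 0 0 -1"

```text
clock: 19.3
eef_pos: [530.5, 72.2, 87.4]
tool_rot: [0.005, -0.001, 1.0, 0.0]
ft_force: [15.8, 0.2, -2.8]
grip_width: 0.001
finger_force: 6.6
```

```bash
cat >> h.py <<'E'
def st():
    s=sense();x=s['eef_pos'][0];th=np.arcsin((x-547.4)/42);f=s['ft_force']
    print('x',x.round(1),'z',s['eef_pos'][2].round(1),'th',th.round(3),'F',f.round(1),'M from Fx',(f[0]*.042*np.cos(th)).round(3),'with Fz',(f[0]*.042*np.cos(th)-f[2]*.042*np.sin(th)).round(3),'tq',s['ft_torque'].round(2))
E
python3 - <<'E'
from h import *
st()
E
```

```text
x 530.5 z 87.4 th -0.414 F [15.8  0.2 -2.8] M from Fx 0.606 with Fz 0.558 tq [ 0.03 -2.66  0.  ]
```

Request:
jog_arm --pt "0 0 0 0 -1" --pt "0 0 0 0 -1"

```text
clock: 19.5
eef_pos: [530.3, 72.2, 87.4]
tool_rot: [0.005, -0.001, 1.0, 0.0]
ft_force: [13.1, 0.6, -0.2]
grip_width: -0.003
finger_force: 5.7
```

Run:
```python
from h import *
st()
c=snap('wrist','w8');reds('w8')
for i in range(2):snap('wrist','tmp');st()
snap('scene','s8');snap('side','d8')
p,K,T=load('w8')
from h import pads
a=pads('w8').astype(int);t=[i/2 for i in range(20,280) if abs(a[i]-a[i-1]).sum()>45];print('edges',t)
W=cv2.imread('pics/w8.png')[130:290,180:380]
S=cv2.imread('pics/s8.png')[215:335,205:355]
D=cv2.imread('pics/d8.png')[185:275,180:320]
o=np.zeros((600,800,3),np.uint8)
o[:352,:440]=cv2.resize(W,(440,352),interpolation=2)
o[:288,440:800]=cv2.resize(S,(360,288),interpolation=2)
o[300:300+231,440:800]=cv2.resize(D,(360,231),interpolation=2)
cv2.imwrite('pics/c8.png',o)
```

```text
x 530.3 z 87.4 th -0.418 F [13.1  0.6 -0.2] M from Fx 0.501 with Fz 0.497 tq [ 0.02 -2.2  -0.  ]
red [280.  176.6] 623 [(-2.063, [492.0, 72.0, 42.0]), (-1.489, [488.0, 72.0, 65.0])]
red [280.1 241.1] 1226 [(2.736, [546.0, 72.0, 23.0]), (-0.439, [512.0, 72.0, 100.0])]
x 530.3 z 87.4 th -0.419 F [13.4 -0.9 -1.6] M from Fx 0.515 with Fz 0.487 tq [ 0.01 -2.2  -0.02]
x 530.3 z 87.4 th -0.419 F [12.8 -0.4 -0.7] M from Fx 0.493 with Fz 0.481 tq [-0.01 -2.16 -0.01]
edges [17.0, 17.5, 73.5, 74.0, 75.0, 75.5, 113.5, 114.0, 114.5, 123.0, 133.0]
```

View pics/c8.png

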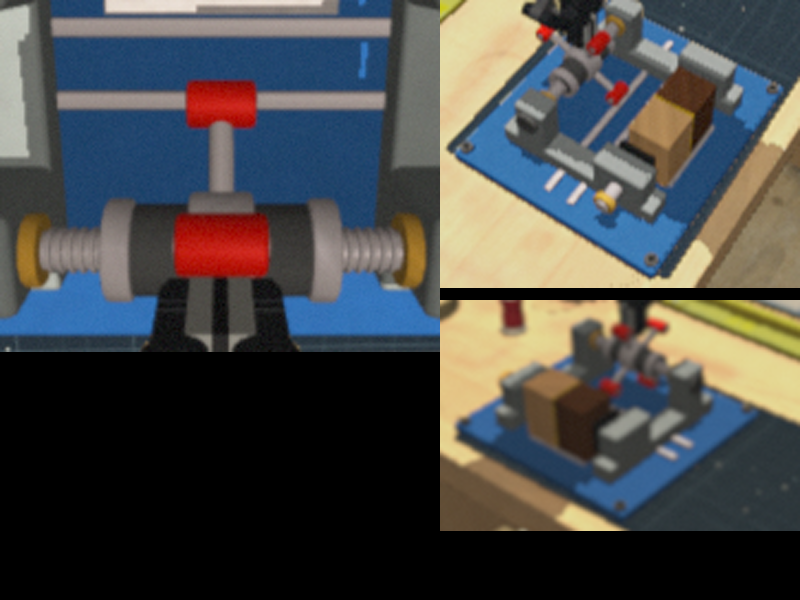

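The picture shows the front roller resting against the fingers, and both black pads look to be at the block's ends. At rest the moment is 0.49 N m, above the free 0.40, so clamping has begun at about 14 N. I'm continuing in small steps and tracking the glue line as a second check.

Request:
jog_arm --pt "0.05 0 0.05 0 -1" --pt "0.05 0 0.05 0 -1" --pt "0 0 0 0 -1" --pt "0 0 0 0 -1"

```text
clock: 20.15
eef_pos: [526.3, 72.2, 84.4]
tool_rot: [0.005, -0.001, 1.0, 0.0]
ft_force: [7.2, -0.2, 13.2]
grip_width: 0.001
finger_force: 7.0
```

```bash
cat >> h.py <<'E'
def glue(f):
    p,K,T=load(f);hsv=cv2.cvtColor(p,cv2.COLOR_RGB2HSV)
    m=cv2.inRange(hsv,(20,180,120),(35,255,255));ys,xs=np.where(m>0);k=(abs(xs-280)<60)
    W=np.array([onplane(K,T,x,y,72) for x,y in zip(xs[k],ys[k])])
    W=W[(abs(W[:,1]-73)<12)&(abs(W[:,0]-435)<24)]
    print(f,'glue',len(W),W.mean(0).round(2) if len(W) else '')
E
python3 - <<'E'
from h import *
for f in('w5','w6','w7','w8'):glue(f)
snap('wrist','w9');glue('w9');st();snap('wrist','tmp');st();reds('w9')
E
```

```text
w5 glue 0 
w6 glue 300 [437.6   73.97  72.  ]
w7 glue 354 [433.89  74.    72.  ]
w8 glue 343 [433.51  73.98  72.  ]
w9 glue 347 [433.38  73.95  72.  ]
x 526.3 z 84.3 th -0.528 F [ 7.  -1.2 13.9] M from Fx 0.255 with Fz 0.549 tq [-0.08 -1.1   0.03]
x 526.3 z 84.3 th -0.528 F [ 6.6  0.3 13.7] M from Fx 0.24 with Fz 0.529 tq [-0.05 -1.14  0.  ]
red [280.1 187.4] 589 [(-2.226, [496.0, 72.0, 36.0]), (-1.399, [488.0, 72.0, 69.0])]
red [280.2 236.1] 1226 [(2.944, [538.0, 72.0, 21.0]), (-0.615, [505.0, 72.0, 96.0])]
red [279.6 332.5] 122 []
```

The fingertip has been bearing on the bar below the roller here, since at negative angles it sits too deep. Recomputed with that lever arm, the moment is still about 0.35–0.40 and the glue line hasn't moved, so there is no clamping yet. I'll finish this stroke and take the next one with a shallower tip.

Request:
jog_arm --pt "0.06 0 0 0 -1" --pt "0.06 0 0 0 -1" --pt "0 0 0 0 -1"

```text
clock: 20.55
eef_pos: [522.2, 72.2, 84.0]
tool_rot: [0.006, -0.001, 1.0, 0.0]
ft_force: [14.2, -0.4, 2.6]
grip_width: 0.0
finger_force: 6.2
```

Request:
jog_arm --pt "-0.2 0 0 0 -1" --pt "-0.05 0 -0.6 0 -1" --pt "0 0 -0.6 0 -1" --pt "-0.6 0 0 0 -1" --pt "-0.8 0 0 0 -1" --pt "0 0 0 0 -1" --pt "0 0 0 0 -1"

```text
clock: 21.25
eef_pos: [583.4, 72.2, 129.1]
tool_rot: [-0.001, -0.001, 1.0, -0.0]
ft_force: [-1.1, -0.6, 0.3]
grip_width: 0.001
finger_force: 0.0
```

Run:
```python
from h import *
snap('wrist','w10');glue('w10');reds('w10');rel([580,72,84],90)
```

```text
w10 glue 65 [448.31  74.01  72.  ]
red [280.1 104. ] 864 [(-2.325, [499.0, 72.0, 33.0]), (-0.739, [501.0, 72.0, 93.0])]
red [271.2 180.9] 102 [(2.367, [559.0, 65.0, 32.0]), (0.357, [544.0, 67.0, 101.0])]
red [288.9 181. ] 101 [(2.364, [559.0, 80.0, 32.0]), (0.359, [544.0, 78.0, 101.0])]
red [280.1 203. ] 651 [(1.721, [571.0, 72.0, 56.0]), (0.854, [561.0, 72.0, 90.0])]
t 21.3 pos [582.9  72.3 129. ] tool move [ 2.8 -0.3 45. ] rows [ 0.07  -0.006  1.126] yaw 90.08 turn 0.08 F [ 0.3  0.4 -0. ] q6 -1.53 grip 0.0021462565493598775
```

Request:
jog_arm --pt "0 0 0.6 0 -1" --pt "0 0 0.48 0 -1" --pt "0.06 0 0 0 -1" --pt "0.1 0 0 0 -1" --pt "0.1 0 -0.05 0 -1" --pt "0.1 0 -0.05 0 -1" --pt "0.1 0 -0.05 0 -1" --pt "0.1 0 -0.05 0 -1" --pt "0 0 0 0 -1"

```text
clock: 22.2
eef_pos: [563.8, 72.2, 97.2]
tool_rot: [0.004, -0.001, 1.0, 0.0]
ft_force: [9.8, -0.4, 0.3]
grip_width: -0.003
finger_force: 5.0
```

Request:
jog_arm --pt "0.05 0 0 0 -1" --pt "0 0 0 0 -1"

```text
clock: 22.4
eef_pos: [562.0, 72.2, 96.9]
tool_rot: [0.004, -0.001, 1.0, 0.0]
ft_force: [10.6, -0.5, 0.8]
grip_width: -0.0
finger_force: 5.2
```

Run:
```python
from h import *
st();snap('wrist','w11');glue('w11');reds('w11')
```

```text
x 562.0 z 96.9 th 0.354 F [10.6 -0.5  0.8] M from Fx 0.417 with Fz 0.406 tq [-0.1  -1.79  0.02]
w11 glue 186 [442.66  74.91  72.  ]
red [280.4 123.4] 976 [(-1.997, [491.0, 72.0, 45.0]), (-1.206, [490.0, 72.0, 77.0])]
red [270.3 156.4] 101 [(-2.791, [515.0, 65.0, 23.0]), (-0.624, [505.0, 68.0, 96.0])]
red [290.1 156.2] 93 [(-2.787, [515.0, 80.0, 23.0]), (-0.626, [505.0, 77.0, 96.0])]
red [280.3 235.9] 1072 [(1.979, [568.0, 73.0, 45.0]), (0.355, [544.0, 72.0, 101.0])]
```

The angle agrees both ways (0.354), the moment is still free at 0.41, and the block has begun sliding toward the left jaw, so the right pad is touching. Continuing in fine steps.

Request:
jog_arm --pt "0.06 0 0 0 -1" --pt "0.06 0 0 0 -1" --pt "0 0 0 0 -1"

```text
clock: 22.75
eef_pos: [557.2, 72.2, 96.9]
tool_rot: [0.004, -0.001, 1.0, 0.0]
ft_force: [11.3, -0.9, 1.0]
grip_width: -0.002
finger_force: 5.3
```

Run:
```python
from h import *
st();snap('wrist','w12');glue('w12');reds('w12');st()
```

```text
x 557.2 z 96.9 th 0.236 F [11.3 -0.9  1. ] M from Fx 0.463 with Fz 0.453 tq [-0.07 -1.74  0.04]
w12 glue 239 [440.67  74.47  72.  ]
red [280.3 129.4] 925 [(-1.923, [490.0, 72.0, 47.0]), (-1.318, [489.0, 72.0, 73.0])]
red [270.5 166.4] 64 [(-2.86, [518.0, 65.0, 22.0]), (-0.622, [505.0, 68.0, 96.0])]
red [290.  166.5] 56 [(-2.862, [518.0, 80.0, 22.0]), (-0.62, [505.0, 77.0, 96.0])]
red [280.3 236.7] 1125 [(2.096, [566.0, 73.0, 41.0]), (0.231, [539.0, 72.0, 103.0])]
x 557.2 z 96.9 th 0.235 F [11.  -0.8  1.4] M from Fx 0.45 with Fz 0.437 tq [-0.09 -1.79 -0.01]
```

Request:
jog_arm --pt "0.06 0 0 0 -1" --pt "0.06 0 0 0 -1" --pt "0 0 0 0 -1"

```text
clock: 23.1
eef_pos: [552.6, 72.2, 97.0]
tool_rot: [0.005, -0.001, 1.0, 0.0]
ft_force: [11.3, 0.1, 1.1]
grip_width: -0.001
finger_force: 5.7
```

Run:
```python
from h import *
st();snap('wrist','w13');glue('w13');reds('w13');st()
```

```text
x 552.6 z 97.0 th 0.125 F [11.3  0.1  1.1] M from Fx 0.47 with Fz 0.464 tq [-0.08 -1.84  0.03]
w13 glue 248 [439.23  74.08  72.  ]
red [280.3 136.3] 835 [(-1.892, [490.0, 72.0, 49.0]), (-1.394, [488.0, 72.0, 69.0])]
red [280.2 237.3] 1118 [(2.203, [563.0, 72.0, 37.0]), (0.12, [534.0, 72.0, 104.0])]
x 552.6 z 97.0 th 0.125 F [11.3  0.2  0.3] M from Fx 0.47 with Fz 0.468 tq [-0.13 -1.85 -0.01]
```

The glue line now moves back at about 3.4 mm/rad and the moment is rising, so both pads bear from θ ≈ 0.36. The target of about 37 N is at θ ≈ −0.12.

Request:
jog_arm --pt "0.06 0 0 0 -1" --pt "0.06 0 0 0 -1"

```text
clock: 23.35
eef_pos: [548.4, 72.2, 97.1]
tool_rot: [0.005, -0.001, 1.0, 0.0]
ft_force: [14.1, -1.1, 0.8]
grip_width: 0.0
finger_force: 7.0
```

Request:
jog_arm --pt "0 0 0 0 -1"

```text
clock: 23.45
eef_pos: [548.1, 72.2, 97.1]
tool_rot: [0.005, -0.001, 1.0, 0.0]
ft_force: [12.5, -1.1, 1.1]
grip_width: -0.002
finger_force: 6.2
```

Run:
```python
from h import *
st();snap('wrist','w14');glue('w14');reds('w14');st()
```

```text
x 548.1 z 97.1 th 0.017 F [12.5 -1.1  1.1] M from Fx 0.524 with Fz 0.523 tq [-0.08 -2.08 -0.07]
w14 glue 286 [434.89  73.9   72.  ]
red [280.2 142.9] 775 [(-1.837, [489.0, 72.0, 51.0]), (-1.492, [488.0, 72.0, 65.0])]
red [280.2 237.2] 1121 [(2.313, [560.0, 72.0, 34.0]), (0.009, [530.0, 72.0, 104.0])]
x 548.1 z 97.1 th 0.016 F [12.4 -0.9  1.4] M from Fx 0.52 with Fz 0.519 tq [-0.11 -2.03 -0.  ]
```

Request:
jog_arm --pt "0.06 0 0 0 -1" --pt "0.06 0 0 0 -1" --pt "0 0 0 0 -1"

```text
clock: 23.8
eef_pos: [543.5, 72.2, 97.0]
tool_rot: [0.005, -0.001, 1.0, 0.0]
ft_force: [13.6, -0.7, 0.5]
grip_width: -0.003
finger_force: 6.7
```

Run:
```python
from h import *
st();snap('wrist','w15');glue('w15');reds('w15');st()
```

```text
x 543.5 z 97.0 th -0.092 F [13.6 -0.7  0.5] M from Fx 0.567 with Fz 0.569 tq [-0.14 -2.25 -0.01]
w15 glue 343 [433.93  73.49  72.  ]
red [280.1 150.3] 708 [(-1.845, [489.0, 72.0, 51.0]), (-1.534, [487.0, 72.0, 64.0])]
red [280.3 237.2] 1117 [(2.42, [557.0, 73.0, 30.0]), (-0.099, [525.0, 72.0, 104.0])]
x 543.5 z 97.0 th -0.093 F [13.1 -0.4  1.1] M from Fx 0.547 with Fz 0.551 tq [-0.11 -2.26 -0.  ]
```

Request:
jog_arm --pt "0.08 0 0 0 -1" --pt "0 0 0 0 -1" --pt "0 0 0 0 -1"

```text
clock: 24.15
eef_pos: [540.5, 72.2, 97.1]
tool_rot: [0.005, -0.001, 1.0, 0.0]
ft_force: [13.9, -1.3, 1.0]
grip_width: 0.002
finger_force: 7.0
```

Run:
```python
from h import *
st();snap('wrist','w16');glue('w16');reds('w16');st()
```

```text
x 540.5 z 97.1 th -0.166 F [13.9 -1.3  1. ] M from Fx 0.577 with Fz 0.584 tq [-0.1  -2.36 -0.01]
w16 glue 292 [432.95  73.37  72.  ]
red [280.3 155.3] 686 [(-1.86, [489.0, 72.0, 50.0]), (-1.552, [487.0, 72.0, 63.0])]
red [280.2 236.9] 1110 [(2.495, [555.0, 72.0, 28.0]), (-0.172, [522.0, 72.0, 103.0])]
x 540.5 z 97.1 th -0.165 F [14.5 -0.2 -0.2] M from Fx 0.601 with Fz 0.6 tq [-0.06 -2.35  0.05]
```

Moment is 0.59–0.60 (about 30 N at least) and the turn past contact gives about 38 N, so it's firmly nipped. Backing off and up.

Request:
jog_arm --pt "-0.1 0 0 0 -1" --pt "-0.3 0 0 0 -1" --pt "0 0 -0.6 0 -1" --pt "0 0 -0.9 0 -1" --pt "0 0 -0.9 0 -1" --pt "0 0 -0.9 0 -1" --pt "0.9 0 0 0 -1" --pt "0.9 0 0 0 -1" --pt "0.9 0 0 0 -1" --pt "0.9 0 0 0 -1" --pt "0 0 0 0 -1" --pt "0 0 0 0 -1"

```text
clock: 25.4
eef_pos: [408.4, 72.1, 227.1]
tool_rot: [0.001, -0.001, 1.0, 0.0]
ft_force: [0.1, -0.3, 0.8]
grip_width: 0.001
finger_force: 0.0
```

Run:
```python
from h import *
snap('wrist','w17');glue('w17');reds('w17');s=sense();print(s['eef_pos'],s['ft_force'])
p,K,T=load('w17');hsv=cv2.cvtColor(p,cv2.COLOR_RGB2HSV)
m=cv2.inRange(hsv,(20,180,120),(35,255,255));ys,xs=np.where(m>0)
W=np.array([onplane(K,T,x,y,72) for x,y in zip(xs,ys)]);W=W[(abs(W[:,1]-73)<12)&(abs(W[:,0]-435)<24)]
print('x range',W[:,0].min(),W[:,0].max(),'slope rad',np.polyfit(W[:,0],W[:,1],1)[0])
```

```text
w17 glue 69 [432.68  72.74  72.  ]
[409.06480843  72.03934512 226.94590659] [-0.34099957 -0.85084722 -0.12085993]
x range 413.58151189030565 451.6708954437944 slope rad 0.00021521418096537724
```

```bash
python3 -c "
from plant import close_job
print(close_job())"
```

```text
the job is handed in; nothing more can be done
None
```

I handed the job in at about 25 s of the 70 s: the block stands square, about 7 mm off the bed centre by the last picture, clamped at an estimated 30–38 N, with the arm clear and the bottle and spools not touched. The judge returned no verdict.

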